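# Stop the running infusion pump and switch it off

### The arm

A 7-joint arm with a two-finger parallel gripper is mounted at the origin on the work surface. World frame = base frame: x ahead of the robot, y to its left, z up, the work surface at z = 0. Lengths are in mm, angles in rad, forces in N, time in s.
With the tool pointing down it reaches from about 400 to 850 mm from the base axis. Payload 6.9 kg.
Tool frame: the origin (TCP) lies at the very end of the fingers, on their centre line; the grasp point (between the pads) lies 19 mm behind it; y points along the fingers, z is the direction in which the jaws open and shut, and the axes are right-handed (so a half turn about y gives the same grasp; the last joint's range is limited). The gripper opens to 85 mm and grips with 20 to 120 N. Pads are 22 mm wide; open, the fingers measure 114 mm over their backs; the gripper's body (76 mm by 85 mm) begins 54 mm behind the grasp point. The pads swing forward as they close: fully open they stand 13 mm farther back than shut.
Start: joints at [-1.19, 0.507, -0.238, 1.5, 0.126, 1.149, -0.155], TCP at [169.616, 601.533, 231.275] pointing down, gripper open.
Joint ranges: [-3.08, 3.08], [-0.24, 2.05], [-1.43, 1.35], [0, 2.5], [-1.52, 4.66], [0.17, 1.96], [-2.89, 2.89]. Speed limits (rad/s): [2.39, 2.39, 3.14, 3.14, 3.14, 3.14, 3.14].

### API

Orientations are given as [roll, pitch, yaw] about the fixed x, y, z axes, in that order (R = Rz(yaw) Ry(pitch) Rx(roll)).
In Python, from bench import manip gives the robot as it stands.
- The arm moves only by the shell command python3 -m creep 'ROWS' [FORCE]. ROWS is JSON, a list of rows, each an object of numbers: "x", "y", "z": the shift along the tool's x, y, z in cm; "yaw": the turn about the tool's y in rad; "gripper": the opening, from 0 (shut) to 1 (fully open). A call has exactly 5 rows; each row shifts and turns the commanded pose from where the row before left it, along the tool's axes as they then stand; what a row does not reach is not made up. A row lasts 1/8 s, in which the tool goes at most 62.5 mm and 10.7 degrees, less where a joint would pass 70% of its speed; a pose out of reach is approached as far as the arm can. A call with a gripper value outside its range is refused whole. The fingers move at their own pace and stop on an object; FORCE is the grip in N (left out, the last holds). Time passes only in rows, so rows that do not move let the fingers close, or fill a call up. It gives the time, the measured TCP pose, the force and the opening at its end, in the units of the state.
- manip.get_state(): the state, without advancing time (a new reading comes with each control period).
- manip.grab_frame(name): name is "scene" or "top" or "wrist"; returns a dict with "pixels" (400x640x3 uint8, blue, green, red), "intrinsics" (3x3 intrinsics, pixels), "eye" and "attitude" of the camera in the world; the wrist camera has in their place "hand_eye" (4x4, takes a point from camera to tool coordinates, whose origin is the TCP and whose axes are the tool frame's). Camera axes: x right, y up, looking along -z (the intrinsics and any distortion apply to the point x, -y, -z); pixel columns grow to the right and rows downward; lengths in mm; the calibration is good to about 2 mm. A picture is of the moment at which its call begins: read the wrist's pose just before it. There is no depth.
- manip.job_done(): hands the job in, once; it reports no verdict.
The state is a dict: "clock": time; "joint_pos": joint angles; "joint_velocities": joint speeds; "tau": joint torques, N m; "ee_pos": TCP position; "tool_rot": TCP orientation; "ft_force": force on the tool from outside, world axes, zero at the start; "torque": the same for the moment, N m; "gripper_width": opening from 0.0 (shut) to 1.0 (fully open).
Only numpy, scipy, OpenCV 4.12 (cv2) and the standard library are available. Lean on these libraries where they do the work, as an engineer would, in place of code of your own. Each camera call takes 0.05 s, during which the arm holds its last target.

### The job

One of the three infusion pumps charging on the ambulance counter has been left running: its lamp is red and its screen is lit. With the fingertips, press its red stop key and let go, then press its green power key and keep it down for two full seconds so that it shuts off, let go and withdraw. Press gently; press no other key, do not touch the other two pumps, do not lift or shift the pump in its cradle, and leave everything else on the counter where it is.

Things in the scene. Friction and masses are not known exactly. Their poses are not given: they have to be found in the camera images.
- running_pump: infusion pump left running: red lamp bar, lit screen. Light-grey wedge, blue panel, 1.2 kg, loose in its cradle; 200 mm long, 116 wide, 45 high at the near end, 87 at the far end. Origin: centre of its underside; z up, x level towards its far end, y to its left. The panel slopes up to the far end at 0.21 rad (12 deg). From the far end: lamp, screen, two columns (54 mm apart) of three keys
- cradle_a: the running pump's charging cradle, fixed on the counter, 232 x 148 mm, floor 10 mm up, rims 26 mm high (40 mm at the far end); origin at the centre of its underside, axes as for the pump. The idle pumps' cradles are alike
- stop_key_top (a point): centre of the top face of the running pump's red stop key (white square), middle row, left column. z axis: outward normal of the panel, along which keys are pressed; x axis: up the slope to the far end. All keys are 26 mm wide, 18 long, 6 proud of the panel, rows 32 mm apart, 3 mm spring travel: 1.5 N starts it, 4.5 N takes it fully down; it springs back
- power_key_top (a point): centre of the top face of the running pump's green power key (white power mark), near row, left column, 32 mm down the slope from the stop key; size, spring and axes as for the stop key. The lamp and screen do not change when keys are pressed
- stop_key (a joint): travel of the red stop key in m, 0 up, 0.003 fully down
- power_key (a joint): travel of the green power key in m, 0 up, 0.003 fully down
- up_key (a joint): travel of the running pump's up key (white key, far row, left column), 0 up, 0.003 fully down; not to be pressed
- down_key (a joint): travel of the running pump's down key (white key, far row, right column), 0 up, 0.003 fully down; not to be pressed
- start_key (a joint): travel of the running pump's start key (white key with a triangle, middle row, right column, 54 mm to the right of the stop key), 0 up, 0.003 fully down; not to be pressed
- menu_key (a joint): travel of the running pump's menu key (white key with three bars, near row, right column, 54 mm to the right of the power key), 0 up, 0.003 fully down; not to be pressed
- idle_pump_1: a pump that is off (dark screen, unlit lamp), otherwise the same as the running pump, in a cradle of its own; not to be touched. Origin and axes as for the running pump
- idle_pump_2: a pump that is off (dark screen, unlit lamp), otherwise the same as the running pump, in a cradle of its own; not to be touched. Origin and axes as for the running pump
- sanitiser: hand-sanitiser bottle, white with a blue cap, 56 mm across, 150 mm tall, standing; origin at the centre of its underside; to be left where it is
- tape_roll: roll of white tape lying flat, 84 mm across with a 60 mm hole, 25 mm high; origin at the centre of its underside; to be left where it is
- vial: small amber glass vial, 28 mm across, 54 mm tall, standing; origin at the centre of its underside; to be left where it is
- syringe: capped syringe lying on its side, about 130 mm long and 22 mm high; origin at its middle on the counter; to be left where it is
- finger_clip: grey clip-on fingertip oximeter, 60 x 34 x 29 mm, lying on the counter; origin at the centre of its underside; to be left where it is
- steel_tray: small open steel tray, 75 x 110 mm, 25 mm high; origin at the centre of its underside; to be left where it is
Mind the look-alikes: they are no part of the job. What is meant by the syringe is not purple, and is the smaller of those in its own colour.

How it is judged (in metres and radians):
On the way, in this order (a step that is already met when the one before it is completed fails the run):
1. the red stop key of the running pump is pressed with the fingers (value of joint stop_key above 0.002 m and contact force between the fingers and running_pump above 1 N and value of joint power_key below 0.001 m), for 0.05 s.
2. the stop key has been let go (value of joint stop_key below 0.0008 m and value of joint power_key below 0.0015 m), for 0.05 s.
3. the green power key of the running pump is kept pressed with the fingers for two seconds (1.7 s counts) (value of joint power_key above 0.002 m and value of joint stop_key below 0.001 m and contact force between the fingers and running_pump above 1 N), for 1.7 s.
At the end, for the whole second after the job is handed in: after stop was pressed and released and power was held down for about two seconds (at least 1.7 s), all keys of the running pump are up again, all three pumps sit in their cradles within 6 mm of where they stood, and the other things are upright and within 12 mm of where they stood (value of joint each of stop_key, power_key, up_key, down_key, start_key, menu_key below 0.0008 m and distance of each of running_pump, idle_pump_1, idle_pump_2 from where it was at the start of the episode below 0.006 m and linear speed of running_pump below 0.01 m/s and distance of each of sanitiser, tape_roll, vial, syringe, finger_clip, steel_tray from where it was at the start of the episode below 0.012 m and angle between each of sanitiser, tape_roll, vial, syringe, finger_clip, steel_tray's own z axis and vertical below 0.1 rad); the robot touches nothing.
It fails at once if another key of the running pump is pressed (more than 1.5 mm) (value of joint any of up_key, down_key, start_key, menu_key above 0.0015 m).
It fails at once if one of the two pumps that are off is touched (more than 1 N) (contact force between any of the fingers, the arm and idle_pump_1 above 1 N or contact force between any of the fingers, the arm and idle_pump_2 above 1 N).
It fails at once if the running pump is lifted or shifted in its cradle by more than 6 mm (distance of running_pump from where it was at the start of the episode above 0.006 m).
It fails at once if the pump is pressed hard (more than 25 N) (contact force between the fingers and running_pump above 25 N).
It fails at once if something else on the counter is moved by more than 12 mm or lifted (distance of any of sanitiser, tape_roll, vial, syringe, finger_clip, steel_tray from where it was at the start of the episode above 0.012 m).
It also fails if it takes over 38 s, if anything falls off the work surface, if the arm or the gripper's body presses on something with over 40 N, if the wrist force passes 120 N, or if a joint passes its speed limit or range.

## Working session

There is one attempt and no reset: what is moved stays moved. The work goes in short steps, Python scripts to look and compute and a shell command to move; the robot and the scene stay as the last step left them, time stands still between calls to the robot, and variables do not carry over. Pictures are saved under pics/ and viewed, and the job is handed in when it is done.

```bash
mkdir -p pics; ls; python3 - <<'E'
from bench import manip
import cv2, pickle
print(manip.get_state())
d={}
for n in ("scene","top","wrist"):
    f=manip.grab_frame(n); d[n]=f
    cv2.imwrite(f"pics/{n}0.png",f["pixels"]); print({k:v for k,v in f.items() if k!="pixels"})
pickle.dump(d,open("f0.pkl","wb"))
E
```

```text
pics
{'clock': 0.0, 'joint_pos': array([-1.19046895,  0.50836184, -0.23753591,  1.50111248,  0.12571808,
        1.14886183, -0.15477269]), 'joint_velocities': array([-0.00051409,  0.00053254, -0.00093544, -0.00114995, -0.00132786,
       -0.00109379, -0.00068565]), 'tau': array([-3.79250396e-04, -6.20592213e+01, -2.18657658e+00, -2.49632925e+01,
        1.26654198e-02,  1.25487201e-02, -6.06514305e-07]), 'ee_pos': array([169.55572034, 601.0638593 , 230.42215246]), 'tool_rot': array([-1.57254747e+00, -3.40732026e-05, -2.74767918e-01]), 'ft_force': array([0.45369347, 0.27451604, 0.74482323]), 'torque': array([ 0.01123599, -0.0463689 , -0.00205135]), 'gripper_width': 0.9983155454449163}
{'intrinsics': array([[474.1357295 ,   0.        , 320.43317978],
       [  0.        , 474.1357295 , 202.68464651],
       [  0.        ,   0.        ,   1.        ]]), 'eye': array([1281.2420522 , -282.15832939, 1173.40038597]), 'attitude': array([ 0.63515949, -0.00881706,  1.3234438 ])}
{'intrinsics': array([[487.59993077,   0.        , 316.60989624],
       [  0.        , 487.59993077, 195.16684717],
       [  0.        ,   0.        ,   1.        ]]), 'eye': array([ 227.03375694,  -56.42639874, 1868.84336053]), 'attitude': array([ 0.15492499,  0.00364839, -1.5602673 ])}
{'intrinsics': array([[333.06382852,   0.        , 320.58183556],
       [  0.        , 333.06382852, 200.44791298],
       [  0.        ,   0.        ,   1.        ]]), 'hand_eye': array([[ 1.30433629e-03, -9.57290646e-01, -2.89124399e-01,
        -7.31328483e+01],
       [-1.33325468e-04,  2.89124476e-01, -9.57291502e-01,
        -1.42681004e+02],
       [ 9.99999140e-01,  1.28717770e-03,  2.49484324e-04,
         5.60680009e-01],
       [ 0.00000000e+00,  0.00000000e+00,  0.00000000e+00,
         1.00000000e+00]])}
```

View pics/scene0.png

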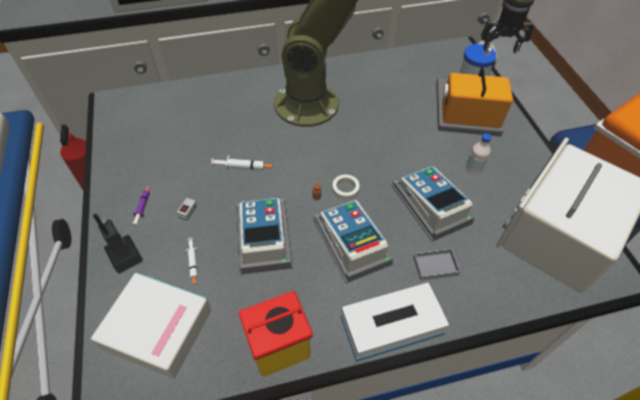

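View pics/top0.png

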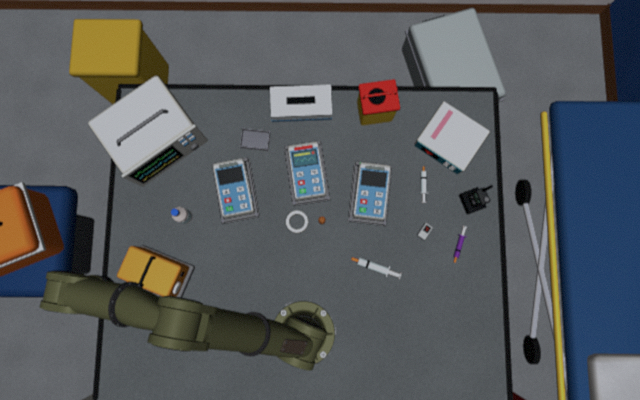

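View pics/wrist0.png

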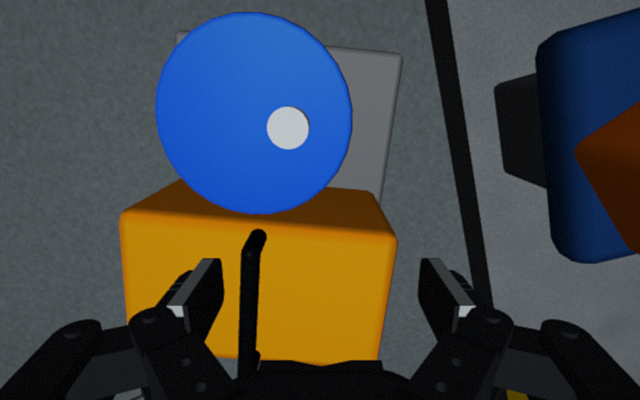

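The running pump is the middle one: top view around (307,170), with the red lamp at about (303,147). In the scene view it is at (355,237). The tool is above an orange bag and a blue-capped container. I'll zoom in on the pump.

```bash
python3 - <<'E'
import pickle,cv2,numpy as np
d=pickle.load(open("f0.pkl","rb"))
a=d["top"]["pixels"][130:220,265:350]; b=d["scene"]["pixels"][190:285,305:400]
a=cv2.resize(a,(400,424),interpolation=cv2.INTER_CUBIC); b=cv2.resize(b,(400,400),interpolation=cv2.INTER_CUBIC)
o=np.zeros((424,800,3),np.uint8); o[:,:400]=a;o[:400,400:]=b
cv2.imwrite("pics/zoom0.png",o)
for n,(r0,r1,c0,c1) in {"top":(130,220,265,350),"scene":(190,285,305,400)}.items():
    p=d[n]["pixels"][r0:r1,c0:c1]; h=cv2.cvtColor(p,cv2.COLOR_BGR2HSV)
    for nm,m in {"red":((h[...,0]<10)|(h[...,0]>170))&(h[...,1]>120)&(h[...,2]>100),"green":(h[...,0]>45)&(h[...,0]<85)&(h[...,1]>100)&(h[...,2]>60)}.items():
        k,_,s,c=cv2.connectedComponentsWithStats(m.astype(np.uint8))
        for i in range(1,k):
            if s[i,4]>3: print(n,nm,s[i],c[i]+[c0,r0])
E
```

```text
top red [30 15 17  5 42] [303.02380952 147.30952381]
top red [33 51  2  4  7] [298.57142857 182.28571429]
top red [37 50  3  4  7] [303.14285714 181.57142857]
top green [34 58  7  6 24] [301.875 190.5  ]
scene red [45 21 10  6 30] [354.73333333 213.7       ]
scene red [50 51 24 11 93] [366.72043011 246.33333333]
scene red [45 54  4  4 11] [351.81818182 245.18181818]
scene green [41 13  9  7 42] [349.76190476 206.33333333]
scene green [80 68  3  2  4] [386.  258.5]
```

View pics/zoom0.png

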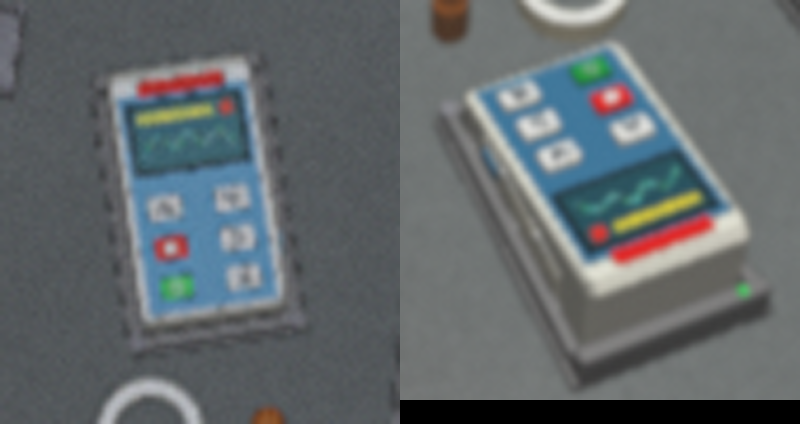

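Zoom: in the top view the stop key is at about (301.3,182.4) and power at (302.1,190.7). In the scene view, stop is at (355,213.6) and power at (350,206.4). I'll triangulate from these.

```bash
cat >h.py <<'E'
import pickle,cv2,numpy as np
from scipy.spatial.transform import Rotation as Ro
def rot(a): return Ro.from_euler("xyz",a).as_matrix()
def ray(f,p):
    K=f["intrinsics"]; v=np.linalg.solve(K,[p[0],p[1],1]); v=np.array([v[0],-v[1],-v[2]])
    v=rot(f["attitude"])@v; return f["eye"],v/np.linalg.norm(v)
def wray(f,st,p):
    K=f["intrinsics"]; v=np.linalg.solve(K,[p[0],p[1],1]); v=np.array([v[0],-v[1],-v[2]])
    H=f["hand_eye"]; R=rot(st["tool_rot"]); return R@H[:3,3]+st["ee_pos"], (lambda w:w/np.linalg.norm(w))(R@H[:3,:3]@v)
def tri(rs):
    A=0;b=0
    for o,v in rs:
        P=np.eye(3)-np.outer(v,v); A=A+P; b=b+P@o
    x=np.linalg.solve(A,b); return x,[np.linalg.norm((np.eye(3)-np.outer(v,v))@(x-o)) for o,v in rs]
def plane(r,z): o,v=r; return o+v*(z-o[2])/v[2]
E
python3 - <<'E'
from h import *
d=pickle.load(open("f0.pkl","rb")); T=d["top"];S=d["scene"]
for n,t,s in (("stop",(301.3,182.4),(355.0,213.6)),("power",(302.2,190.7),(350.1,206.4)),("lamp",(303,147.3),(366.7,246.3))):
    print(n,tri([ray(T,t),ray(S,s)]), plane(ray(T,t),75),plane(ray(S,s),75))
for n,t in (("vial",(322,220)),("tape",(297,222)),("sani",(180,214)),("idle1",(234,190)),("idle2",(371,193))): print(n,plane(ray(T,t),40))
print(rot(manip.get_state()["tool_rot"]) if 0 else rot([-1.5725,0,-.27477]))
E
```

```text
stop (array([555.9313172 ,  11.70081684,  70.19592948]), [np.float64(0.7247771623304655), np.float64(0.7247771623305038)]) [554.85191253  10.82175935  75.        ] [559.23945406  11.130998    75.        ]
power (array([525.04435217,   7.30409493,  65.19730842]), [np.float64(0.02476927243129761), np.float64(0.02476927243136032)]) [523.43132017   6.98152522  75.        ] [531.7283334    4.71949037  75.        ]
lamp (array([683.50698313,   5.09766696,  98.77721014]), [np.float64(0.5569205674154056), np.float64(0.5569205674154477)]) [689.80752401   6.4660875   75.        ] [670.15933821  10.89321058  75.        ]
vial [418.12181063 -68.04247265  40.        ]
tape [409.60717469  25.99284994  40.        ]
sani [435.43563695 468.49184272  40.        ]
idle1 [529.33796972 267.76914686  40.        ]
idle2 [ 522.95619686 -253.18437118   40.        ]
[[ 9.62487628e-01 -4.62249883e-04  2.71325178e-01]
 [-2.71325572e-01 -1.63976359e-03  9.62486231e-01]
 [ 0.00000000e+00 -9.99998549e-01 -1.70367238e-03]]
```

```bash
python3 -m creep '[{"x":0,"y":-5,"z":0,"gripper":0},{"x":3.5,"y":0,"z":-3.1,"gripper":0},{"x":4,"y":0,"z":-3.6,"gripper":0},{"x":4,"y":0,"z":-3.6,"gripper":0},{"x":4,"y":0,"z":-3.6,"gripper":0}]' 20
```

```text
validation failed for argument at $[0]...
```

```bash
python3 -m creep '[{"x":4,"y":0,"z":-3.6,"gripper":0},{"x":4,"y":0,"z":-3.6,"gripper":0},{"x":4,"y":0,"z":-3.6,"gripper":0},{"x":4,"y":0,"z":-3.6,"gripper":0},{"x":4,"y":0,"z":-3.6,"gripper":0}]'
```

```text
validation failed for argument at $[0]...
```

```bash
python3 -m creep '[{"x":0,"y":-5,"z":0,"yaw":0,"gripper":0},{"x":3.5,"y":0,"z":-3.1,"yaw":0,"gripper":0},{"x":4,"y":0,"z":-3.6,"yaw":0,"gripper":0},{"x":4,"y":0,"z":-3.6,"yaw":0,"gripper":0},{"x":4,"y":0,"z":-3.6,"yaw":0,"gripper":0}]' 20
```

```text
clock: 0.78
ee_pos: [281.8, 424.0, 281.1]
tool_rot: [-1.571, -0.0, -0.275]
ft_force: [1.0, 0.3, -0.1]
gripper_width: -0.0
```

```bash
python3 -m creep '[{"x":4.05,"y":0,"z":-3.63,"yaw":0,"gripper":0},{"x":4.05,"y":0,"z":-3.63,"yaw":0,"gripper":0},{"x":4.05,"y":0,"z":-3.63,"yaw":0,"gripper":0},{"x":4.05,"y":0,"z":-3.63,"yaw":0,"gripper":0},{"x":4.05,"y":0,"z":-3.63,"yaw":0,"gripper":0}]' && python3 -m creep '[{"x":4.05,"y":0,"z":-3.63,"yaw":0,"gripper":0},{"x":4.05,"y":0,"z":-3.63,"yaw":0,"gripper":0},{"x":4.05,"y":0,"z":-3.63,"yaw":0,"gripper":0},{"x":4.05,"y":0,"z":-3.63,"yaw":0,"gripper":0},{"x":0,"y":2,"z":0,"yaw":-0.14,"gripper":0}]'
```

```text
clock: 1.4
ee_pos: [427.3, 194.5, 281.3]
tool_rot: [-1.571, -0.0, -0.275]
ft_force: [0.2, 0.5, 0.3]
gripper_width: -0.002
clock: 2.02
ee_pos: [545.5, 7.3, 261.6]
tool_rot: [-1.573, -0.003, -0.139]
ft_force: [-1.1, 1.0, -0.5]
gripper_width: 0.001
```

```bash
python3 -m creep '[{"x":0,"y":2,"z":0,"yaw":-0.14,"gripper":0},{"x":0,"y":2,"z":0,"yaw":-0.13,"gripper":0},{"x":0,"y":0,"z":0,"yaw":0,"gripper":0},{"x":0,"y":0,"z":0,"yaw":0,"gripper":0},{"x":0,"y":0,"z":0,"yaw":0,"gripper":0}]'; python3 - <<'E'
from bench import manip
import cv2,pickle
st=manip.get_state(); f=manip.grab_frame("wrist"); pickle.dump((st,f),open("w1.pkl","wb")); cv2.imwrite("pics/w1.png",f["pixels"])
E
```

```text
clock: 2.65
ee_pos: [543.7, 12.4, 222.2]
tool_rot: [-1.571, -0.002, 0.134]
ft_force: [-0.7, 1.0, -0.4]
gripper_width: 0.002
```

View pics/w1.png

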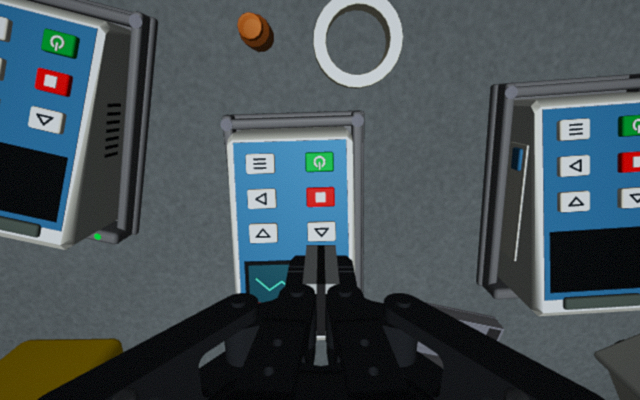

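The wrist view shows the running pump with power (green) at about (319,161) and stop (red) at about (320,197). The up key is at (321,231), and start and menu are on the left at x≈261. The red and green keys get colour masks next.

```bash
python3 - <<'E'
from h import *
st,f=pickle.load(open("w1.pkl","rb")); d=pickle.load(open("f0.pkl","rb"));T=d["top"];S=d["scene"]
r0,r1,c0,c1=140,245,240,345
h=cv2.cvtColor(f["pixels"][r0:r1,c0:c1],cv2.COLOR_BGR2HSV)
ms={"stop":((h[...,0]<10)|(h[...,0]>170))&(h[...,1]>120)&(h[...,2]>80),"power":(h[...,0]>45)&(h[...,0]<85)&(h[...,1]>100)&(h[...,2]>60),"white":(h[...,1]<60)&(h[...,2]>140)}
R=rot(st["tool_rot"]);pts={}
for nm,m in ms.items():
    k,_,s,c=cv2.connectedComponentsWithStats(m.astype(np.uint8))
    for i in range(1,k):
        if s[i,4]>100:
            bb=s[i]; p=np.array([c0+bb[0]+(bb[2]-1)/2,r0+bb[1]+(bb[3]-1)/2]); print(nm,bb,p,c[i]+[c0,r0]); pts.setdefault(nm,p)
for n,t,s in (("stop",(301.3,182.4),(355.0,213.6)),("power",(302.2,190.7),(350.1,206.4))):
    w=wray(f,st,pts[n]); x,e=tri([w,ray(T,t),ray(S,s)]); print(n,x,e); 
    for z in (66,70,75): q=plane(w,z); print(z,q,"tool",R.T@(q-st["ee_pos"]))
E
```

```text
stop [ 66  47  29  20 406] [320.  196.5] [320.26847291 196.51970443]
power [ 65  12  29  20 429] [319.  161.5] [319.00699301 161.28438228]
white [  6  14  28  20 471] [259.5 163.5] [259.43312102 163.36730361]
white [  7  49  29  20 449] [261.  198.5] [260.81291759 198.24276169]
white [ 67  82  29  19 441] [321. 231.] [321.37641723 231.24943311]
white [  9  84  28  19 436] [262.5 233. ] [262.61009174 232.63990826]
stop [555.98002996  12.40118324  70.10225021] [np.float64(1.3681314082289562), np.float64(1.4120611812094104), np.float64(0.053279658003719726)]
66 [557.37695048  13.90742403  66.        ] tool [ 13.49520154 156.24271507  -0.31033385]
70 [556.22253521  13.76059997  70.        ] tool [ 12.33771214 152.24091606  -0.30292271]
75 [554.77951612  13.5770699   75.        ] tool [ 10.8908504  147.23866731  -0.29365878]
power [524.96762941   7.79579001  64.91968802] [np.float64(0.8958313971397127), np.float64(0.4758175873990945), np.float64(0.458023047290335)]
66 [524.78207723   8.67105001  66.        ] tool [-19.50673448 156.19180777  -1.15591166]
70 [524.06402434   8.59432767  70.        ] tool [-20.22241197 152.19069029  -1.13718039]
75 [523.16645821   8.49842474  75.        ] tool [-21.11700884 147.18929343  -1.11376629]
```

```bash
python3 -m creep '[{"x":1,"y":4,"z":-0.03,"yaw":0,"gripper":0},{"x":0,"y":4,"z":0,"yaw":-0.01,"gripper":0},{"x":0,"y":4,"z":0,"yaw":0,"gripper":0},{"x":0,"y":1,"z":0,"yaw":0,"gripper":0},{"x":0,"y":0,"z":0,"yaw":0,"gripper":0}]'; python3 - <<'E'
from bench import manip
import cv2,pickle
st=manip.get_state(); f=manip.grab_frame("wrist"); pickle.dump((st,f),open("w2.pkl","wb")); cv2.imwrite("pics/w2.png",f["pixels"])
f=manip.grab_frame("scene");cv2.imwrite("pics/s2.png",cv2.resize(f["pixels"][170:290,290:440],None,fx=5,fy=5,interpolation=cv2.INTER_CUBIC))
print(st["ee_pos"],st["tool_rot"],st["ft_force"])
E
```

```text
clock: 3.32
ee_pos: [553.5, 13.5, 91.7]
tool_rot: [-1.571, -0.0, 0.145]
ft_force: [1.1, 0.2, 0.3]
gripper_width: -0.002
[553.51175837  13.4530513   91.74736568] [-1.57090744e+00 -3.30857819e-05  1.44987745e-01] [1.11204691 0.17759239 0.30909033]
```

View pics/w2.png

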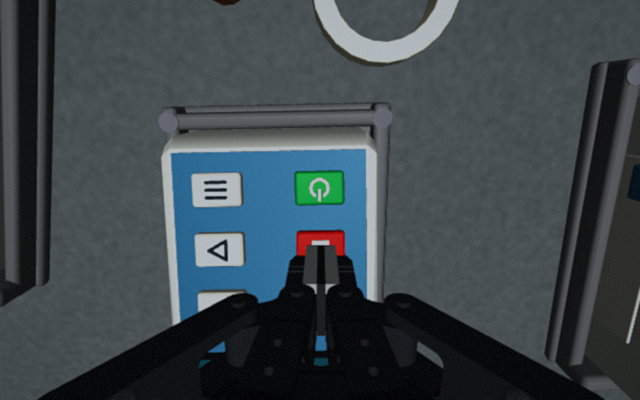

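View pics/s2.png

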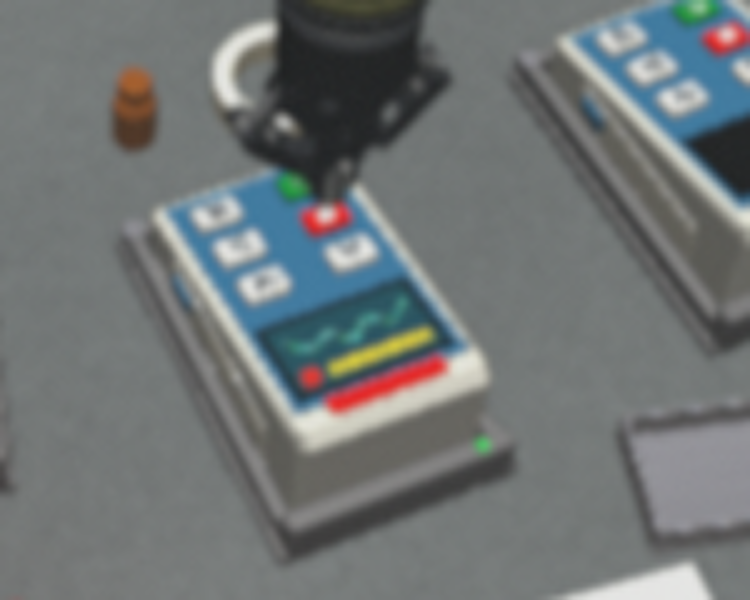

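The tip is lined up over the red stop key: wrist view about (320,250), and the scene view agrees. It is roughly 18 mm above the key, so I'll descend in small steps.

```bash
python3 -m creep '[{"x":0,"y":0.7,"z":0,"yaw":0,"gripper":0},{"x":0,"y":0.5,"z":0,"yaw":0,"gripper":0},{"x":0,"y":0.2,"z":0,"yaw":0,"gripper":0},{"x":0,"y":0,"z":0,"yaw":0,"gripper":0},{"x":0,"y":0,"z":0,"yaw":0,"gripper":0}]'; python3 -m creep '[{"x":0,"y":0.15,"z":0,"yaw":0,"gripper":0},{"x":0,"y":0,"z":0,"yaw":0,"gripper":0},{"x":0,"y":0.1,"z":0,"yaw":0,"gripper":0},{"x":0,"y":0,"z":0,"yaw":0,"gripper":0},{"x":0,"y":0,"z":0,"yaw":0,"gripper":0}]'
```

```text
clock: 4.05
ee_pos: [553.2, 13.4, 77.4]
tool_rot: [-1.571, -0.0, 0.145]
ft_force: [-0.4, -0.2, 1.2]
gripper_width: 0.001
clock: 4.68
ee_pos: [553.3, 13.4, 74.9]
tool_rot: [-1.571, -0.0, 0.145]
ft_force: [0.5, -0.5, 1.0]
gripper_width: 0.001
```

```bash
python3 -m creep '[{"x":0,"y":0.15,"z":0,"yaw":0,"gripper":0},{"x":0,"y":0,"z":0,"yaw":0,"gripper":0},{"x":0,"y":0,"z":0,"yaw":0,"gripper":0},{"x":0,"y":0,"z":0,"yaw":0,"gripper":0},{"x":0,"y":0,"z":0,"yaw":0,"gripper":0}]'
```

```text
clock: 5.3
ee_pos: [553.5, 13.4, 73.4]
tool_rot: [-1.571, -0.001, 0.145]
ft_force: [1.4, -0.1, 2.0]
gripper_width: 0.002
```

```bash
python3 -m creep '[{"x":0,"y":0.1,"z":0,"yaw":0,"gripper":0},{"x":0,"y":0,"z":0,"yaw":0,"gripper":0},{"x":0,"y":0,"z":0,"yaw":0,"gripper":0},{"x":0,"y":0,"z":0,"yaw":0,"gripper":0},{"x":0,"y":0,"z":0,"yaw":0,"gripper":0}]'; python3 -m creep '[{"x":0,"y":0.1,"z":0,"yaw":0,"gripper":0},{"x":0,"y":0,"z":0,"yaw":0,"gripper":0},{"x":0,"y":0,"z":0,"yaw":0,"gripper":0},{"x":0,"y":0,"z":0,"yaw":0,"gripper":0},{"x":0,"y":0,"z":0,"yaw":0,"gripper":0}]'
```

```text
clock: 5.92
ee_pos: [553.4, 13.4, 72.4]
tool_rot: [-1.571, -0.0, 0.145]
ft_force: [2.8, 0.5, 3.9]
gripper_width: -0.005
clock: 6.55
ee_pos: [553.6, 13.4, 71.6]
tool_rot: [-1.571, -0.001, 0.145]
ft_force: [1.1, -0.4, 7.0]
gripper_width: 0.001
```

```bash
python3 - <<'E'
from bench import manip
import cv2
for i in range(4):
    f=manip.grab_frame("wrist"); s=manip.get_state(); print(s["clock"],s["ee_pos"][2],s["ft_force"])
cv2.imwrite("pics/w3.png",f["pixels"])
E
python3 -m creep '[{"x":0,"y":0.07,"z":0,"yaw":0,"gripper":0},{"x":0,"y":0,"z":0,"yaw":0,"gripper":0},{"x":0,"y":0,"z":0,"yaw":0,"gripper":0},{"x":0,"y":0,"z":0,"yaw":0,"gripper":0},{"x":0,"y":0,"z":0,"yaw":0,"gripper":0}]'
```

```text
6.6 71.62226643587339 [2.13078514 0.75116488 7.4504561 ]
6.65 71.6232617820481 [1.63376556 0.60167845 7.17434651]
6.7 71.61034079615811 [1.67012516 0.5357412  7.1401513 ]
6.75 71.60565595351264 [ 1.89221067e+00 -2.65497993e-03  6.27001034e+00]
clock: 7.38
ee_pos: [553.6, 13.4, 71.4]
tool_rot: [-1.571, -0.001, 0.145]
ft_force: [1.0, 0.5, 11.9]
gripper_width: -0.005
```

View pics/w3.png

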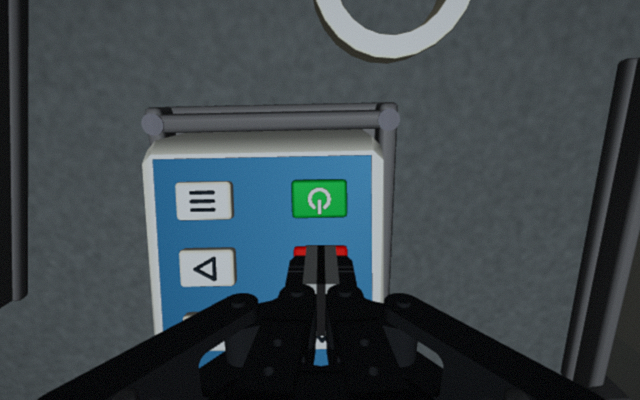

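The force rose steeply over the last 0.2 mm, so the stop key is on its stop. Release it and move over the power key.

```bash
python3 -m creep '[{"x":0,"y":-0.8,"z":0,"yaw":0,"gripper":0},{"x":0,"y":-1.2,"z":0,"yaw":0,"gripper":0},{"x":-1.65,"y":0,"z":-0.03,"yaw":0,"gripper":0},{"x":-1.5,"y":0,"z":-0.02,"yaw":0,"gripper":0},{"x":0,"y":0,"z":0,"yaw":0,"gripper":0}]'; python3 - <<'E'
from bench import manip
import cv2,pickle
f=manip.grab_frame("wrist");f=manip.grab_frame("wrist"); st=manip.get_state();pickle.dump((st,f),open("w4.pkl","wb")); cv2.imwrite("pics/w4.png",f["pixels"])
print(st["clock"],st["ee_pos"],st["ft_force"])
f=manip.grab_frame("scene");cv2.imwrite("pics/s4.png",cv2.resize(f["pixels"][170:290,290:440],None,fx=5,fy=5,interpolation=cv2.INTER_CUBIC))
E
```

```text
clock: 8.0
ee_pos: [520.7, 8.0, 90.7]
tool_rot: [-1.571, 0.002, 0.145]
ft_force: [0.1, 0.5, 0.5]
gripper_width: 0.0
8.1 [522.41200135   8.39856372  90.76455343] [-0.45730505  0.06409737  0.18893012]
```

View pics/w4.png

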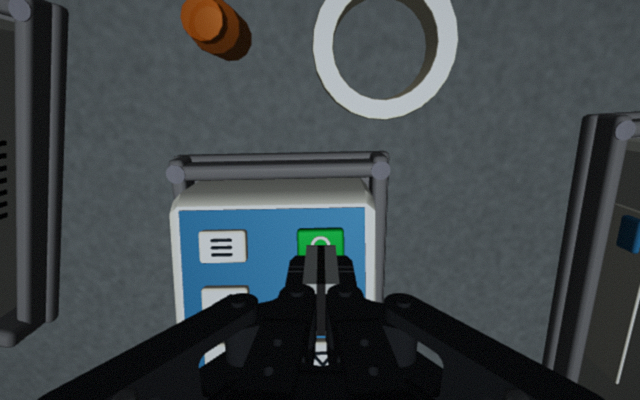

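View pics/s4.png

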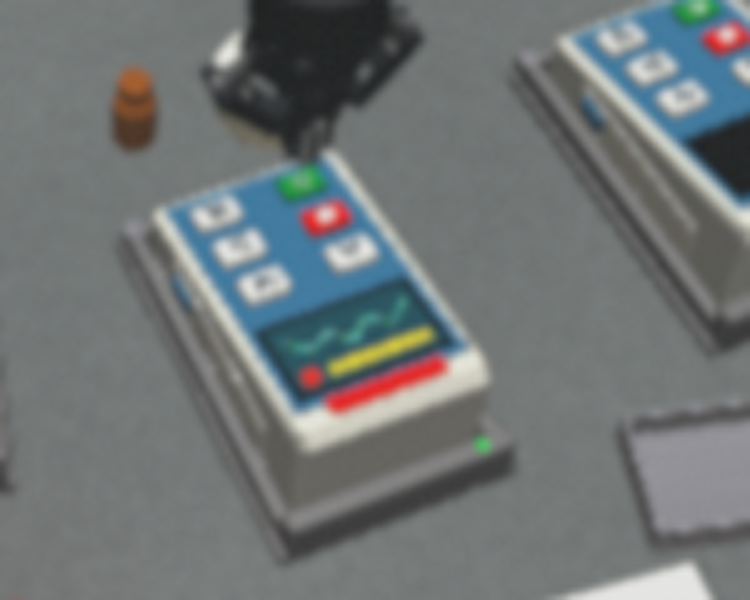

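The stop key is back up, the pump has not moved, and the tip is over the green key (320,250). Descending now.

```bash
python3 -m creep '[{"x":0,"y":1.2,"z":0,"yaw":0,"gripper":0},{"x":0,"y":0.7,"z":0,"yaw":0,"gripper":0},{"x":0,"y":0.3,"z":0,"yaw":0,"gripper":0},{"x":0,"y":0.1,"z":0,"yaw":0,"gripper":0},{"x":0,"y":0,"z":0,"yaw":0,"gripper":0}]';python3 -m creep '[{"x":0,"y":0.1,"z":0,"yaw":0,"gripper":0},{"x":0,"y":0.1,"z":0,"yaw":0,"gripper":0},{"x":0,"y":0,"z":0,"yaw":0,"gripper":0},{"x":0,"y":0,"z":0,"yaw":0,"gripper":0},{"x":0,"y":0,"z":0,"yaw":0,"gripper":0}]'
```

```text
clock: 8.78
ee_pos: [521.8, 8.4, 67.6]
tool_rot: [-1.571, 0.001, 0.145]
ft_force: [-1.7, 1.1, 1.7]
gripper_width: 0.002
clock: 9.4
ee_pos: [522.2, 8.4, 65.7]
tool_rot: [-1.571, -0.0, 0.145]
ft_force: [-1.5, -0.6, 3.0]
gripper_width: -0.0
```

```bash
python3 -m creep '[{"x":0,"y":0.1,"z":0,"yaw":0,"gripper":0},{"x":0,"y":0,"z":0,"yaw":0,"gripper":0},{"x":0,"y":0,"z":0,"yaw":0,"gripper":0},{"x":0,"y":0,"z":0,"yaw":0,"gripper":0},{"x":0,"y":0,"z":0,"yaw":0,"gripper":0}]'
```

```text
clock: 10.02
ee_pos: [522.3, 8.4, 64.9]
tool_rot: [-1.571, -0.001, 0.145]
ft_force: [-1.6, 1.6, 6.3]
gripper_width: 0.001
```

```bash
python3 -m creep '[{"x":0,"y":0.08,"z":0,"yaw":0,"gripper":0},{"x":0,"y":0,"z":0,"yaw":0,"gripper":0},{"x":0,"y":0,"z":0,"yaw":0,"gripper":0},{"x":0,"y":0,"z":0,"yaw":0,"gripper":0},{"x":0,"y":0,"z":0,"yaw":0,"gripper":0}]'
```

```text
clock: 10.65
ee_pos: [522.4, 8.4, 64.6]
tool_rot: [-1.571, -0.001, 0.145]
ft_force: [-3.2, 1.9, 12.3]
gripper_width: -0.0
```

The key has bottomed at 12 N, well below 25 N. I'll hold for about 2.5 s.

```bash
python3 -m creep '[{"x":0,"y":0,"z":0,"yaw":0,"gripper":0},{"x":0,"y":0,"z":0,"yaw":0,"gripper":0},{"x":0,"y":0,"z":0,"yaw":0,"gripper":0},{"x":0,"y":0,"z":0,"yaw":0,"gripper":0},{"x":0,"y":0,"z":0,"yaw":0,"gripper":0}]'
python3 -m creep '[{"x":0,"y":0,"z":0,"yaw":0,"gripper":0},{"x":0,"y":0,"z":0,"yaw":0,"gripper":0},{"x":0,"y":0,"z":0,"yaw":0,"gripper":0},{"x":0,"y":0,"z":0,"yaw":0,"gripper":0},{"x":0,"y":0,"z":0,"yaw":0,"gripper":0}]'
python3 -m creep '[{"x":0,"y":0,"z":0,"yaw":0,"gripper":0},{"x":0,"y":0,"z":0,"yaw":0,"gripper":0},{"x":0,"y":0,"z":0,"yaw":0,"gripper":0},{"x":0,"y":0,"z":0,"yaw":0,"gripper":0},{"x":0,"y":0,"z":0,"yaw":0,"gripper":0}]'
python3 -m creep '[{"x":0,"y":0,"z":0,"yaw":0,"gripper":0},{"x":0,"y":0,"z":0,"yaw":0,"gripper":0},{"x":0,"y":0,"z":0,"yaw":0,"gripper":0},{"x":0,"y":0,"z":0,"yaw":0,"gripper":0},{"x":0,"y":0,"z":0,"yaw":0,"gripper":0}]'
```

```text
clock: 11.28
ee_pos: [522.4, 8.4, 64.6]
tool_rot: [-1.571, -0.001, 0.145]
ft_force: [-3.7, 0.4, 12.7]
gripper_width: 0.0
clock: 11.9
ee_pos: [522.4, 8.4, 64.6]
tool_rot: [-1.571, -0.001, 0.145]
ft_force: [-4.7, 1.2, 11.7]
gripper_width: 0.001
clock: 12.52
ee_pos: [522.4, 8.4, 64.6]
tool_rot: [-1.571, -0.001, 0.145]
ft_force: [-3.7, 0.8, 12.2]
gripper_width: -0.001
clock: 13.15
ee_pos: [522.4, 8.4, 64.6]
tool_rot: [-1.571, -0.001, 0.145]
ft_force: [-4.7, 0.9, 12.7]
gripper_width: 0.001
```

```bash
python3 -m creep '[{"x":0,"y":-0.8,"z":0,"yaw":0,"gripper":0},{"x":0,"y":-3,"z":0,"yaw":0,"gripper":0},{"x":0,"y":-5,"z":0,"yaw":0,"gripper":0},{"x":0,"y":-5,"z":0,"yaw":0,"gripper":0},{"x":0,"y":0,"z":0,"yaw":0,"gripper":0}]'; python3 - <<'E'
from bench import manip
import cv2
f=manip.grab_frame("wrist"); cv2.imwrite("pics/w5.png",f["pixels"])
f=manip.grab_frame("scene");cv2.imwrite("pics/s5.png",f["pixels"]); st=manip.get_state();print(st["clock"],st["ee_pos"],st["ft_force"])
E
```

```text
clock: 13.78
ee_pos: [524.6, 8.2, 205.6]
tool_rot: [-1.572, -0.008, 0.145]
ft_force: [0.3, 0.2, -0.5]
gripper_width: 0.002
13.875 [522.2726502    8.13020567 201.91710795] [-0.67765435  0.52863848 -0.3783183 ]
```

View pics/w5.png

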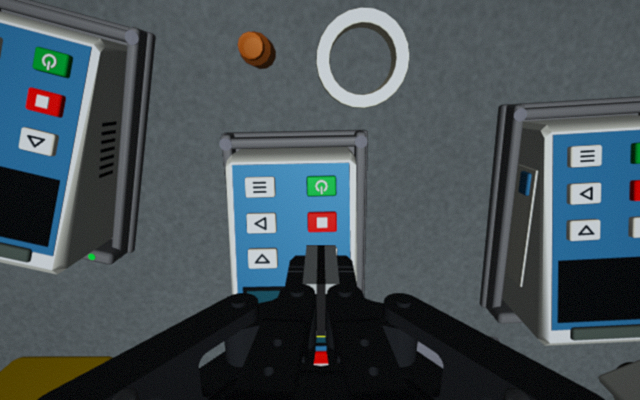

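View pics/s5.png

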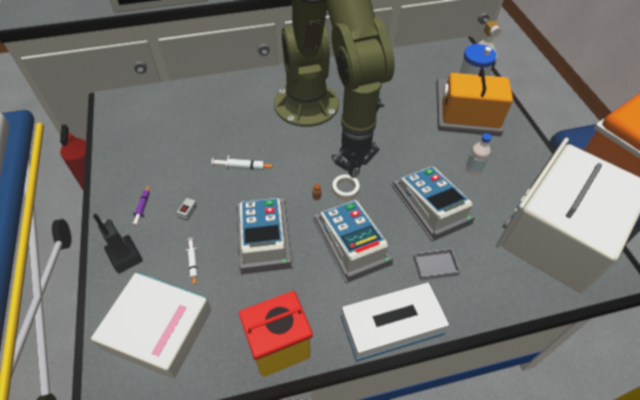

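The tool is clear at z≈202. The keys are up (power (321,186), stop (322,222)) and the scene matches the start. Handing in.

```bash
python3 -c "
from bench import manip
print(manip.job_done())"
```

```text
the job is handed in; nothing more can be done
None
```

I pressed the running pump's (the middle one's) red stop key and let it go. I then held its green power key down for about 2.5 s, withdrew to about 135 mm above the keys, and handed in at about 13.9 s. No verdict was reported.

- **Presses:** the wrist force rose to about 12 N on both keys, with a steep rise at the end, so I take both as fully down. I inferred this from force and height, since the key travel cannot be read directly.
- **Last checks:** the wrist force was back near zero. The pictures showed the keys up, and by eye the pumps and other items stood where they were at the start; I did not measure this.
- **Disagreements:** the camera rays to the two keys disagreed by up to 1.4 mm, small against the key size. The first two move commands were refused because they lacked the "yaw" entry, and nothing moved.

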